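# Jog a checked watch case into the round dish

## Robot

A 6-joint arm with a two-finger parallel gripper is mounted at the origin on the work surface. World frame = base frame: x ahead of the robot, y to its left, z up, the work surface at z = 0. Lengths are in m, angles in rad, forces in N, time in s.
With the tool pointing down it reaches from about 0.4 to 0.825 m from the base axis. Payload 7 kg.
Tool frame: the origin (TCP) lies at the centre of the arm's flange, where the gripper is bolted on; the fingertips stand 178 mm ahead of it and the grasp point (between the pads) lies 159 mm ahead of it (tips_ahead is the distance from the TCP to the fingertips, in m); z points along the fingers, y is the line along which they close (so a half turn about z gives the same grasp; the last joint's range is limited). The gripper opens to 88 mm and grips with 3 to 60 N. Pads are 19 mm wide; open, the fingers measure 130 mm over their backs; the gripper's body (78 mm by 193 mm) begins 47 mm behind the grasp point.
Start: joints at [-0.915, 0.359, 0.012, 0, -1.224, -0.288], TCP at [0.243, -0.63, 0.405] pointing down, gripper open.
Joint ranges: [-3.07, 3.07], [-1.43, 2.12], [-1.02, 1.25], [-3.03, 1.67], [-3.05, -0], [-3.03, 3.03]. Speed limits (rad/s): [2.39, 2.39, 3.01, 3.14, 3.14, 3.14].

## Interface

Orientations are given as a rotation vector (axis times angle).
In Python, from workcell import * gives the robot as it stands.
- The arm moves only by the tool arm_command, never from a script. Its argument "moves" is one flat list of numbers, 7 for each row, row after row: the turn, a rotation vector about the world's x, y, z in degrees, then the shift along the world's x, y, z in cm, then the opening, from 0 (shut) to 1 (fully open). A call has 1 to 10 rows; each row shifts and turns the commanded pose from where the row before left it; what a row does not reach is not made up. A row lasts 1/12 s, in which the tool goes at most 41.7 mm and 7.16 degrees, less where a joint would pass 70% of its speed; a pose out of reach is approached as far as the arm can. A call is refused whole if a number of a shift passes 4.17 or a number of a turn 7.16, either way. A call with a gripper value outside its range is refused whole. The fingers move at their own pace and stop on an object; "newtons" is the grip in N (left out, the last holds). Time passes only in rows, so rows that do not move let the fingers close. It gives the time, the measured TCP pose, the force, the opening and the grip force at its end, in the units of the state.
- state(): the state, without advancing time (a new reading comes with each control period).
- grab_frame(name): name is "scene" or "top" or "wrist"; returns a dict with "img" (420x560x3 uint8, blue, green, red), "intrinsics" (3x3 intrinsics, pixels), "R" (3x3) and "t" (3): a world point X has camera coordinates R X + t; the wrist camera has in their place "hand_eye" (4x4, takes a point from camera to tool coordinates, whose origin is the TCP and whose axes are the flange's). Camera axes: x right, y down, z forward; pixel columns grow to the right and rows downward; lengths in m; the calibration is good to about 2 mm. A picture is of the moment at which its call begins: read the wrist's pose just before it. There is no depth.
- job_done(): hands the job in; it is judged then, once.
Trained networks look in a picture, given as the dict that the camera call returned (one of the last four; its "shot" number tells which), for a name from the list of things; names that differ only in an ending like _2 or _b are one class to them, and where a whole thing is asked for, a point or a joint stands for the part that bears it (a point fixed in the world has none). Each returns a list of dicts, best first, with "score" (0 to 1); they miss things now and then, are a little off and sometimes report something else, mostly with a low value. They report only what shows in the picture. A call takes as long as a camera call. They do not tell look-alikes from the thing itself.
- boxes_of(target, picture): "at" ([x, y, z] in m, in world coordinates, good to about 4 mm: the middle of the surface that is visible of it).
- trace(target, picture): "region" (420x560 bool, what is visible of it).
The state is a dict: "clock": time; "joint_positions": joint angles; "dq": joint speeds; "joint_torque": joint torques, N m; "position": TCP position; "ee_rot": TCP orientation; "wrist_force": force on the tool from outside, world axes, zero at the start; "torque": the same for the moment, N m; "grip_width": finger opening in m; "grasp_force": force on a finger pad.
Only numpy, scipy, OpenCV 4.12 (cv2) and the standard library are available. Lean on these libraries where they do the work, as an engineer would, in place of code of your own. Each camera call takes 0.05 s, during which the arm holds its last target. There are 200 camera calls.

## Task

The small sorter on the watchmaker's bench holds a watch case between its two paddles. Tilt the jog stick well over to the side on which the round dish (not the square tray) stands at the sorter and hold it there until the case has dropped into the round dish, then let go so that the stick springs back to the centre. Work only the stick: do not touch the watch case with the robot, and do not disturb the other things on the bench.

Things in the scene. Friction and masses are not known exactly. Their poses are not given: they have to be found in the camera images.
- stick_knob (a point): Black waisted knob on top of the jog stick, round, 30 mm diameter over its widest part, 41 mm tall (from 24 mm below this point to 17 mm above it). The point lies on the stick's axis within the knob's widest part, 109 mm from the pivot along the stick and 157 mm above the bench when the stick stands upright. Below the knob the stick is a 12 mm steel rod. Its z axis points up along the stick; its y axis points to the stick's left when upright.
- stick_pivot (a point): Pivot of the jog stick, at the middle of the top of its grey console (110 mm in x, 100 mm in y, top plate 50 mm above the bench); the point is 48 mm above the bench and the console is fixed to the bench, turned by some yaw. The stick tilts only about this point's x axis, that is towards this point's +y (left) or -y (right).
- stick (a joint): Tilt of the jog stick in rad: 0 upright (where its spring holds it), positive leaning to the console's +y side, negative to its -y side, stops at +0.40 and -0.40. The spring and drive need about 0.9 N m at 0.33 rad, some 8 N at the knob; let go, it springs back at once to within 0.06 rad of upright and creeps the rest of the way as the shuttle comes home. The console stands to the left or right of the sorter.
- shuttle (a joint): Position in m of the sorter's shuttle (two paddles): 0 in the middle, positive to the sorter's +y, stops at +-0.065. It creeps after the stick (stick to +y, shuttle to +y) towards 0.28 m per rad of tilt with a 2 s lag. The case drops off the bed at some 45 to 60 mm, so hold the stick at 0.27 rad or more, for some 3 to 4 s at 0.33 rad. Once released it creeps back; no need to wait.
- sorter_bed_mid (a point): Middle of the top of the sorter's slippery white bed (50 mm in x, 70 mm long in y, 42 mm above the bench; fixed, turned by some yaw). Its y axis is the direction in which the shuttle moves; the two catch vessels stand 72 mm from it, one to its +y and one to its -y, with rims below the bed. The paddles push the case off the end of the bed.
- case_center (a point): Centre of the loose round steel watch case, 36 mm diameter, 9 mm high, about 30 g, lying on the bed between the paddles; z axis up.
- dish_floor (a point): Middle of the inside floor of the round aluminium dish, fixed on the bench, 96 mm diameter, 22 mm high, floor 3 mm above the bench.
- tray_floor (a point): Middle of the inside floor of the square aluminium tray, fixed on the bench, 90 mm square, 22 mm high: the wrong one.
- spool: Bystander, loose: upright brass wire spool, 34 mm diameter, 46 mm high. Origin: centre of its underside.
- cap: Bystander, loose: black plastic cap, 36 mm diameter, 22 mm high. Origin: centre of its underside.
- lid_cup: Bystander, loose: shallow upturned lid, 48 mm diameter, 18 mm high. Origin: centre of its underside.
- jar: Bystander, loose: small glass jar with a black cap, 44 mm diameter, 60 mm high. Origin: centre of its underside.
- driver: Bystander, loose: screwdriver lying flat, 150 mm long.
Mind the look-alikes: they are no part of the job. Leave any orange or turquoise look-alike of the part that bears stick_knob alone.

How it is judged:
By the outcome, as a careful person would: the job done as asked, in the order asked, and still so for the second after the job is handed in, with the robot touching nothing.
It also fails if it takes over 40 s, if anything falls off the work surface, if the arm or the gripper's body presses on something with over 40 N, if the wrist force passes 120 N, or if a joint passes its speed limit or range.

## Working session

There is one attempt and no reset: what is moved stays moved. The work goes in short steps, Python scripts to look and compute and a tool call to move; the robot and the scene stay as the last step left them, time stands still between calls to the robot, and variables do not carry over. Pictures are saved under pics/ and viewed, at most 10 in all, crops included, and the job is handed in when it is done.

Besides the shell and the picture viewer there is one more tool, called after "Emit:" as name(argument=value, ...) on one line, values as JSON. arm_command: Moves the arm, as the interface text tells. Its arguments: {"type":"object","properties":{"moves":{"type":"array","items":{"type":"number"}},"newtons":{"type":"number"}},"required":["moves"]}

```bash
mkdir -p pics; python3 - <<'E'
from workcell import *
import cv2,numpy as np
for n in("scene","top"):
    f=grab_frame(n); cv2.imwrite(f"pics/{n}1.png",f["img"])
    print(n,f["t"].round(3) if hasattr(f["t"],"round") else f["t"])
    K,R,t=map(np.array,(f["intrinsics"],f["R"],f["t"]))
    for k in["stick_knob","stick_pivot","sorter_bed_mid","case_center","dish_floor","tray_floor","spool","cap","lid_cup","jar","driver"]:
        try:
            for d in boxes_of(k,f)[:4]:
                p=K@(R@np.array(d["at"])+t); print(k,round(d["score"],2),np.round(d["at"],3),(p[:2]/p[2]).astype(int))
        except Exception as e: print(k,e)
s=state();print(s)
E
```

```text
scene [-0.    -0.398  1.408]
stick_knob 0.8 [0.547 0.308 0.154] [405 219]
stick_knob 0.59 [0.379 0.274 0.151] [385 154]
stick_knob 0.52 [0.329 0.105 0.151] [310 133]
stick_pivot 0.91 [0.554 0.308 0.042] [393 248]
stick_pivot 0.64 [0.387 0.27  0.045] [375 185]
stick_pivot 0.55 [0.344 0.107 0.047] [308 166]
stick_pivot 0.43 [ 0.529 -0.253  0.047] [148 219]
sorter_bed_mid 0.68 [ 0.531 -0.248  0.048] [149 219]
case_center 0.53 [ 0.492 -0.254  0.052] [150 204]
dish_floor 0.9 [ 0.489 -0.344 -0.   ] [119 212]
tray_floor 0.69 [ 0.462 -0.195  0.   ] [182 207]
spool 0.49 [0.745 0.168 0.023] [327 328]
cap 0.75 [0.536 0.002 0.02 ] [258 235]
lid_cup 0.64 [ 0.658 -0.001  0.01 ] [251 286]
jar 0.96 [ 0.764 -0.103  0.061] [193 320]
driver 0.88 [0.745 0.171 0.022] [329 329]
top [0.039 0.559 1.362]
stick_knob 0.7 [0.541 0.309 0.165] [163 213]
stick_knob 0.49 [0.376 0.268 0.168] [180 280]
stick_knob 0.41 [0.332 0.104 0.175] [247 298]
stick_pivot 0.95 [0.378 0.268 0.04 ] [188 277]
stick_pivot 0.91 [0.536 0.304 0.048] [174 218]
stick_pivot 0.67 [0.328 0.099 0.044] [252 295]
sorter_bed_mid 0.81 [ 0.516 -0.
[... 482 characters left out ...]
'joint_positions': array([-9.14930156e-01,  3.58624782e-01,  1.18612752e-02, -7.50274605e-07,
       -1.22409501e+00, -2.88103794e-01]), 'dq': array([-5.50429799e-04, -1.12486861e-03, -8.79397382e-04, -2.66730610e-05,
       -2.57264632e-04,  7.36737735e-04]), 'joint_torque': array([-1.10649984e-03, -5.82395732e+01,  2.93296444e+01,  7.00260848e+00,
        1.23683363e-02, -7.70907604e-06]), 'position': array([ 0.2426545 , -0.62984499,  0.40462819]), 'ee_rot': array([ 5.74424395e-01, -3.08860281e+00, -8.75080484e-05]), 'wrist_force': array([-0.28766599,  0.12382687,  1.33648694]), 'torque': array([-0.0401807 ,  0.02733388, -0.0200576 ]), 'grasp_force': 0.0, 'grip_width': 0.08772366907828603}
```

View pics/scene1.png

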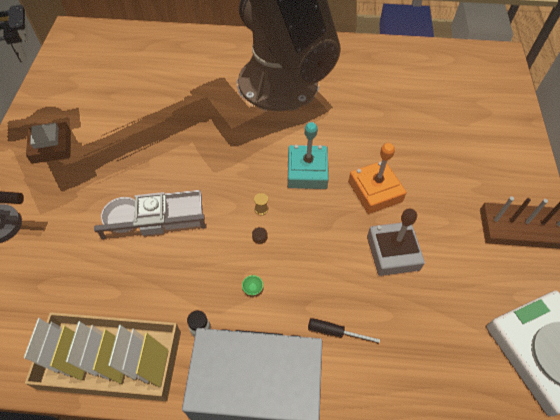

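```bash
python3 -c "
import cv2
i=cv2.imread('pics/top1.png');cv2.imwrite('pics/top1c.png',cv2.resize(i[110:320,130:430],None,fx=2.6,fy=2.6,interpolation=cv2.INTER_CUBIC))"
```

```text
(no output)
```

View pics/top1c.png

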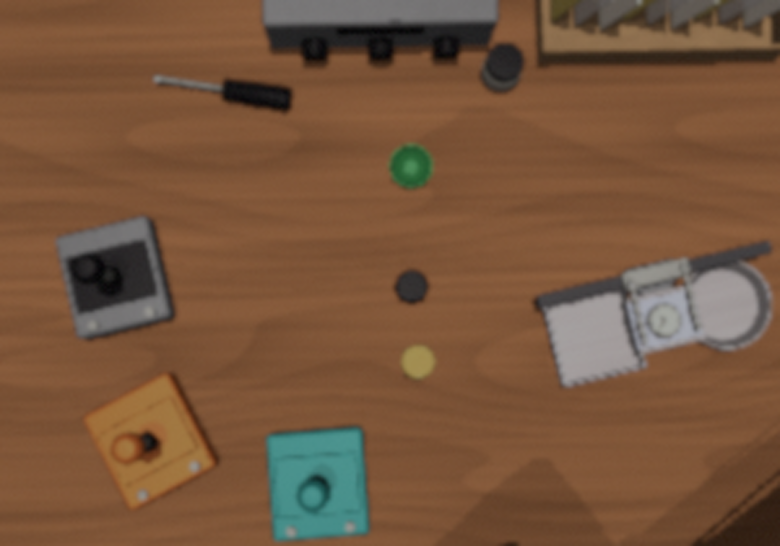

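Scene picture: the grey console with the black knob is at (405,219), the round dish at (119,212), the tray at (182,207) and the case at (150,204) between them.

Things that could be taken for the knob: black on the grey console at (405,219), orange at (385,154), turquoise at (310,133). I choose the black one. In the top crop the console is yawed about +13°, and the dish is on the -y (right) side. I'll start moving and check the choice in a close wrist view on the way.

Emit:
arm_command(moves=[0,0,0,2,3.6,0,1,0,0,0,2,3.6,0,1,0,0,0,2,3.6,0,1,0,0,0,2,3.6,0,1,0,0,0,2,3.6,0,1,0,0,0,2,3.6,0,1,0,0,0,2,3.6,0,1,0,0,0,2,3.6,0,1,0,0,0,2,3.6,0,1,0,0,0,2,3.6,0,1])

```text
clock: 2.03
position: [0.4431, -0.268, 0.4051]
ee_rot: [-0.574, 3.088, -0.001]
wrist_force: [0.9, 0.2, 0.0]
grip_width: 0.0875
grasp_force: 0.0
```

Emit:
arm_command(moves=[0,0,-0.8,0.5,3.9,0,1,0,0,-0.8,0.5,3.9,0,1,0,0,-0.8,0.5,3.9,0,1,0,0,-0.8,0.5,3.9,0,1,0,0,-0.8,0.5,3.9,0,1,0,0,-0.8,0.5,3.9,0,1,0,0,-0.8,0.5,3.9,0,1,0,0,-0.8,0.5,3.9,0,1,0,0,-0.8,0.5,3.9,0,1,0,0,-0.8,0.5,3.9,0,1])

```text
clock: 2.87
position: [0.4923, 0.1222, 0.4052]
ee_rot: [-0.357, 3.12, 0.001]
wrist_force: [0.9, 0.0, 0.1]
grip_width: 0.0875
grasp_force: 0.0
```

```bash
cat > h.py <<'E'
from workcell import *
import cv2,numpy as np
from scipy.spatial.transform import Rotation as Ro
def wrist():
    s=state(); f=grab_frame("wrist")
    T=np.eye(4);T[:3,:3]=Ro.from_rotvec(s["ee_rot"]).as_matrix();T[:3,3]=s["position"]
    M=np.linalg.inv(T@np.array(f["hand_eye"]));f["Rw"],f["tw"]=M[:3,:3],M[:3,3]
    return s,f
def px(f,X,R="R",t="t"):
    p=np.array(f["intrinsics"])@(np.array(f[R])@np.array(X)+np.array(f[t])); return (p[:2]/p[2]).round().astype(int)
E
python3 - <<'E'
from h import *
s,f=wrist();cv2.imwrite("pics/w1.png",f["img"])
print(s["position"],s["ee_rot"],T if 0 else Ro.from_rotvec(s["ee_rot"]).as_matrix().round(3))
for k in("stick_knob","stick_pivot"):
    for d in boxes_of(k,f)[:3]: print(k,d["score"],np.round(d["at"],3),px(f,d["at"],"Rw","tw"))
E
```

```text
[0.49233601 0.12215515 0.40517037] [-3.57014932e-01  3.12025267e+00  7.77237436e-04] [[-0.974 -0.226  0.001]
 [-0.226  0.974  0.001]
 [-0.001  0.    -1.   ]]
stick_knob 0.68 [0.543 0.308 0.06 ] [446 277]
stick_knob 0.59 [0.329 0.101 0.058] [302  -2]
stick_pivot 0.88 [0.504 0.299 0.044] [444 236]
stick_pivot 0.86 [0.376 0.264 0.052] [463 103]
stick_pivot 0.61 [0.352 0.108 0.046] [302  32]
```

View pics/w1.png

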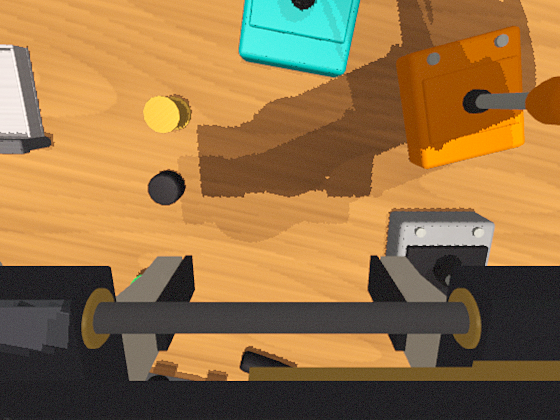

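The wrist view shows the grey console at (440,235) with the black knob's foot at (447,268). It is square to the gripper and distinct from the orange (465,100) and turquoise (300,30) ones. Next I go above the knob and lower the open fingers on either side of it.

Emit:
arm_command(moves=[0,0,0,1,3.72,0,1,0,0,0,1,3.72,0,1,0,0,0,1,3.72,0,1,0,0,0,1,3.72,0,1,0,0,0,0.9,3.72,0,1,0,0,0,0,0,0,1])

```text
clock: 3.52
position: [0.5431, 0.3104, 0.4036]
ee_rot: [-0.361, 3.121, -0.0]
wrist_force: [-0.4, -0.5, 0.2]
grip_width: 0.0876
grasp_force: 0.0
```

```bash
python3 - <<'E'
from h import *
print(state()["position"])
P=[]
for n in("scene","top"):
    f=grab_frame(n); cv2.imwrite(f"pics/{n}2.png",f["img"][100:320,300:520] if n=="scene" else f["img"])
    for d in trace("stick_knob",f)[:3]:
        ys,xs=np.nonzero(d["region"]);print(n,d["score"],xs.mean(),ys.mean(),xs.min(),xs.max(),ys.min(),ys.max())
    print("pred",px(f,[.541,.308,.157]), "top",px(f,[.541,.308,.174]))
i=cv2.imread("pics/scene2.png");cv2.imwrite("pics/scene2c.png",cv2.resize(i,None,fx=2.6,fy=2.6))
E
```

```text
[0.54311989 0.31037995 0.40355149]
scene 0.75 309.8075471698113 139.76603773584907 305 316 123 162
scene 0.57 405.5740740740741 224.49382716049382 394 416 209 245
scene 0.49 387.9918032786885 150.34426229508196 375 394 144 181
pred [406 216] top [408 211]
top 0.7 180.0421686746988 280.9277108433735 172 189 275 287
top 0.52 249.7112676056338 299.21830985915494 244 255 292 306
pred [165 214] top [163 213]
```

View pics/scene2c.png

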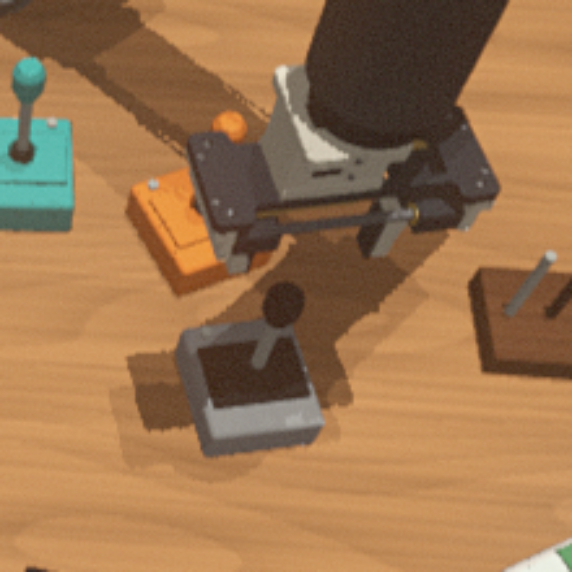

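The crop shows the black knob at (284,304), which is scene pixel (409,217). That puts it near (0.543, 0.312), right under the gripper. I lower the gripper and then move towards -y.

Emit:
arm_command(moves=[0,0,0,0,0,-3,1,0,0,0,0,0,-3,1,0,0,0,0,0,-2.5,1,0,0,0,0,0,0,1,0,0,0,0.2,-1,0,1,0,0,0,0.2,-1,0,1,0,0,0,0.2,-0.8,0,1,0,0,0,0.2,-0.8,0,1,0,0,0,0,0,0,1])

```text
clock: 4.47
position: [0.5503, 0.269, 0.3217]
ee_rot: [-0.355, 3.118, 0.004]
wrist_force: [-1.6, 3.8, 3.2]
grip_width: 0.0875
grasp_force: 2.0
```

Emit:
arm_command(moves=[0,0,0,0.2,-0.8,0,1,0,0,0,0.2,-0.8,0,1,0,0,0,0.2,-0.8,0,1,0,0,0,0,0,0,1])

```text
clock: 4.8
position: [0.5557, 0.2468, 0.3197]
ee_rot: [-0.356, 3.12, 0.006]
wrist_force: [-4.1, 11.0, -3.9]
grip_width: 0.0877
grasp_force: 5.9
```

```bash
python3 - <<'E'
from h import *
s=state();print(s["position"],s["wrist_force"])
f=grab_frame("scene");i=f["img"]
a=cv2.resize(i[140:300,320:480],None,fx=2.4,fy=2.4);b=cv2.resize(i[140:300,80:240],None,fx=2.4,fy=2.4)
cv2.imwrite("pics/p3.png",np.hstack([a,b]))
E
```

```text
[0.55574977 0.246819   0.31968009] [-4.05575478 10.98430443 -3.9024899 ]
```

View pics/p3.png

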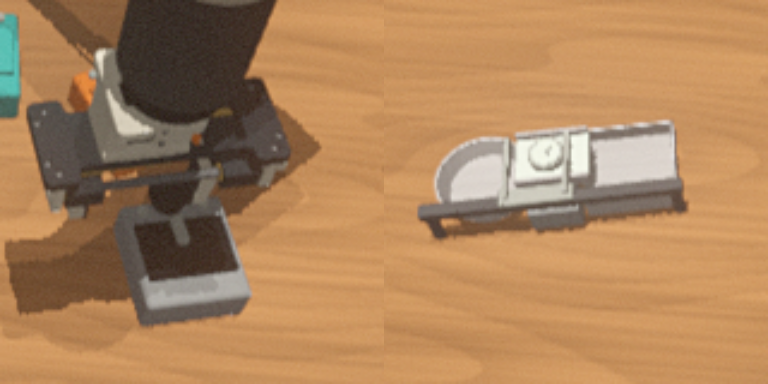

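The stick (knob at (172,190)) leans to -y against the finger with about 11 N. The shuttle is creeping towards the round dish (case at (545,152)), so the side is right. Now I hold.

Emit:
arm_command(moves=[0,0,0,0,0,0,1,0,0,0,0,0,0,1,0,0,0,0,0,0,1,0,0,0,0,0,0,1,0,0,0,0,0,0,1,0,0,0,0,0,0,1,0,0,0,0,0,0,1,0,0,0,0,0,0,1,0,0,0,0,0,0,1,0,0,0,0,0,0,1])

```text
clock: 5.68
position: [0.5555, 0.2479, 0.3199]
ee_rot: [-0.358, 3.12, 0.006]
wrist_force: [-3.7, 10.3, -2.7]
grip_width: 0.0875
grasp_force: 5.4
```

Emit:
arm_command(moves=[0,0,0,0,0,0,1,0,0,0,0,0,0,1,0,0,0,0,0,0,1,0,0,0,0,0,0,1,0,0,0,0,0,0,1,0,0,0,0,0,0,1,0,0,0,0,0,0,1,0,0,0,0,0,0,1,0,0,0,0,0,0,1,0,0,0,0,0,0,1])

```text
clock: 6.52
position: [0.5555, 0.2478, 0.3198]
ee_rot: [-0.358, 3.12, 0.005]
wrist_force: [-3.0, 9.6, -3.0]
grip_width: 0.0878
grasp_force: 5.2
```

Emit:
arm_command(moves=[0,0,0,0,0,0,1,0,0,0,0,0,0,1,0,0,0,0,0,0,1,0,0,0,0,0,0,1,0,0,0,0,0,0,1,0,0,0,0,0,0,1,0,0,0,0,0,0,1,0,0,0,0,0,0,1,0,0,0,0,0,0,1,0,0,0,0,0,0,1])

```text
clock: 7.35
position: [0.5556, 0.2478, 0.3198]
ee_rot: [-0.358, 3.12, 0.005]
wrist_force: [-2.9, 10.0, -2.7]
grip_width: 0.088
grasp_force: 5.1
```

Emit:
arm_command(moves=[0,0,0,0,0,0,1,0,0,0,0,0,0,1,0,0,0,0,0,0,1,0,0,0,0,0,0,1,0,0,0,0,0,0,1,0,0,0,0,0,0,1,0,0,0,0,0,0,1,0,0,0,0,0,0,1,0,0,0,0,0,0,1,0,0,0,0,0,0,1])

```text
clock: 8.18
position: [0.5556, 0.2477, 0.3198]
ee_rot: [-0.358, 3.12, 0.005]
wrist_force: [-2.4, 9.8, -3.3]
grip_width: 0.0874
grasp_force: 5.1
```

```bash
python3 - <<'E'
from h import *
s=state();print(s["position"],s["wrist_force"])
f=grab_frame("scene");i=f["img"]
print([(d["score"],d["at"]) for d in boxes_of("case_center",f)])
a=cv2.resize(i[140:300,320:480],None,fx=2.4,fy=2.4);b=cv2.resize(i[140:300,80:240],None,fx=2.4,fy=2.4)
cv2.imwrite("pics/p4.png",np.hstack([a,b]))
E
```

```text
[0.55556942 0.24774922 0.31984837] [-2.35929097  9.83845065 -3.33876382]
[(0.53, [0.5008, -0.3219, 0.0107]), (0.38, [0.7629, -0.1014, 0.061])]
```

View pics/p4.png

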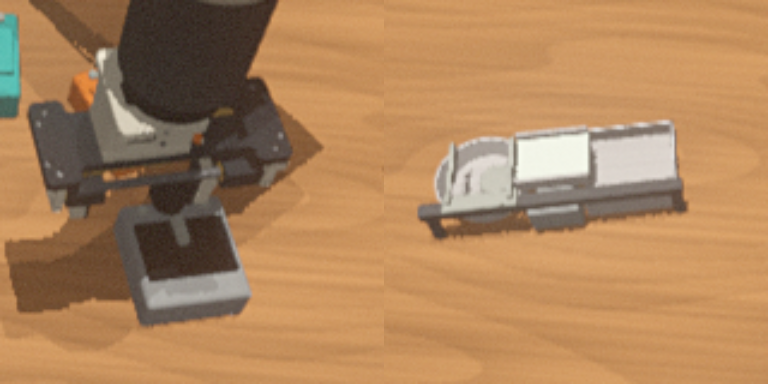

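The bed is empty and the case lies in the round dish at about (490,178), z ≈ 0.01. I back off to the middle and then lift.

Emit:
arm_command(moves=[0,0,0,-0.3,1.3,0,1,0,0,0,-0.3,1.3,0,1,0,0,0,-0.3,1.3,0,1,0,0,0,-0.3,1.3,0,1,0,0,0,-0.2,0.8,0,1,0,0,0,0,0,0,1,0,0,0,0,0,2,1,0,0,0,0,0,3,1,0,0,0,0,0,3,1,0,0,0,0,0,3,1])

```text
clock: 9.12
position: [0.5415, 0.3058, 0.4306]
ee_rot: [0.358, -3.12, 0.002]
wrist_force: [1.1, 0.3, 0.0]
grip_width: 0.0872
grasp_force: 0.0
```

Emit:
arm_command(moves=[0,0,0,0,0,3,1,0,0,0,0,0,0,1,0,0,0,0,0,0,1,0,0,0,0,0,0,1,0,0,0,0,0,0,1,0,0,0,0,0,0,1,0,0,0,0,0,0,1,0,0,0,0,0,0,1,0,0,0,0,0,0,1,0,0,0,0,0,0,1])

```text
clock: 9.95
position: [0.5417, 0.3062, 0.4594]
ee_rot: [0.358, -3.121, 0.0]
wrist_force: [0.5, -0.6, -0.3]
grip_width: 0.0873
grasp_force: 0.0
```

```bash
python3 - <<'E'
from h import *
s=state();print(s["position"],s["wrist_force"])
f=grab_frame("scene");i=f["img"]
print([(d["score"],d["at"]) for d in boxes_of("case_center",f)])
a=cv2.resize(i[140:300,320:480],None,fx=2.4,fy=2.4);b=cv2.resize(i[140:300,80:240],None,fx=2.4,fy=2.4)
cv2.imwrite("pics/p5.png",np.hstack([a,b]))
E
```

```text
[0.54169542 0.30618013 0.45942711] [ 0.45365442 -0.64108358 -0.33843608]
[(0.65, [0.4985, -0.316, 0.0109])]
```

View pics/p5.png

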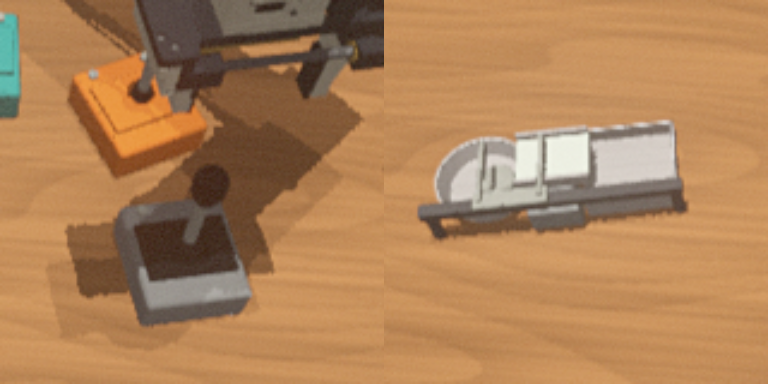

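Emit:
arm_command(moves=[0,0,0,0,0,0,1,0,0,0,0,0,0,1,0,0,0,0,0,0,1,0,0,0,0,0,0,1,0,0,0,0,0,0,1,0,0,0,0,0,0,1,0,0,0,0,0,0,1,0,0,0,0,0,0,1,0,0,0,0,0,0,1,0,0,0,0,0,0,1])

```text
clock: 10.88
position: [0.5417, 0.3062, 0.4597]
ee_rot: [0.358, -3.121, -0.0]
wrist_force: [0.1, -1.2, -0.6]
grip_width: 0.0878
grasp_force: 0.0
```

Emit:
arm_command(moves=[0,0,0,0,0,0,1,0,0,0,0,0,0,1,0,0,0,0,0,0,1,0,0,0,0,0,0,1,0,0,0,0,0,0,1,0,0,0,0,0,0,1,0,0,0,0,0,0,1,0,0,0,0,0,0,1,0,0,0,0,0,0,1,0,0,0,0,0,0,1])

```text
clock: 11.72
position: [0.5417, 0.3062, 0.4597]
ee_rot: [0.358, -3.121, 0.0]
wrist_force: [-0.3, -0.4, -1.1]
grip_width: 0.0877
grasp_force: 0.0
```

```bash
python3 - <<'E'
from h import *
for n in("scene","top"):
    f=grab_frame(n)
    for k in("case_center","dish_floor"): print(n,k,[(round(d["score"],2),np.round(d["at"],3)) for d in boxes_of(k,f)][:2])
i=f["img"];cv2.imwrite("pics/p6.png",cv2.resize(i[180:270,330:440],None,fx=5,fy=5))
E
```

```text
scene case_center [(0.4, array([ 0.499, -0.322,  0.01 ]))]
scene dish_floor [(0.73, array([ 0.46 , -0.001,  0.043])), (0.69, array([ 0.491, -0.348,  0.002]))]
top case_center []
top dish_floor [(0.71, array([ 0.507, -0.348,  0.004]))]
```

View pics/p6.png

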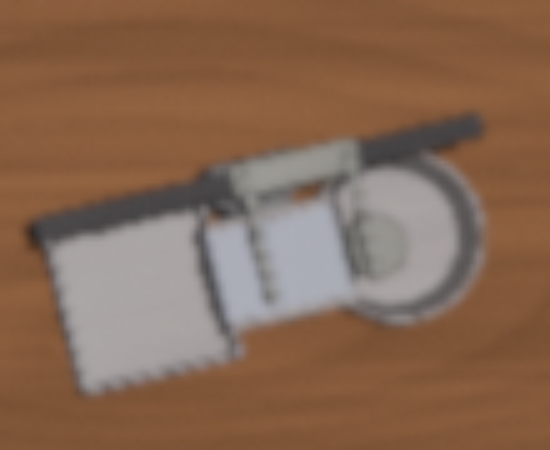

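The case lies in the round dish at (385,245), the bed is empty, and the shuttle is returning to the middle.

```bash
python3 -c "
from workcell import *
print(job_done())"
```

```text
the job is handed in; nothing more can be done
None
```

The watch case is in the round dish, the stick has sprung back to upright, and the job is handed in with the robot lifted clear of everything.

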